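# Clamp a board with a cam-lever hold-down bolt

## Task

A pine board lies marked out against the fence of the clamping board. Clamp it with the hold-down: screw the clamp bolt in clockwise by its upright lever until it is just snug on the clamp arm (not cranked tight), then fold the lever fully down and let go. Do not shift the board, and leave the square, the pencil and the offcut alone.

Things in the scene. Friction and masses are not known exactly. Their poses are not given: they have to be found in the camera images.
- jig: Plywood clamping board fixed on the bench, 340 x 400 x 18 mm, with an aluminium T-track let in flush along its y and a beech fence (24 mm wide, 40 mm high) on its +x side. Origin: centre of its underside; z up. The clamp bolt stands at x = -20 mm, y = 0 in this frame.
- board: The work: a loose pine board 88 x 250 x 21 mm (long along y) lying on the clamping board against the fence, two pencilled crosses on top. Origin: centre of its underside. It must stay where it is.
- strap: Hold-down clamp arm: slotted dark steel bar 38 mm wide, 12 mm thick, top face 54 mm above the bench. Its heel leg stands on the clamping board (origin, on that board's surface); its x axis points along the arm to the rounded nose, 134 mm away, which rests on the work. The bolt passes through the slot 72 mm from the heel. It only rocks a little on its heel.
- bolt: Clamp bolt, upright in the arm's slot, already started in the T-nut below (right-hand thread: clockwise from above goes down, 3 mm a turn). Origin on its axis, 17 mm below the cross pin. Turned by its lever. Free running takes 0.03 N m; once the washer meets the arm it climbs by some 0.3 N m per rad: 0.15 to 0.4 is snug (about 1/8 turn after the touch), over 0.45 is too tight.
- washer: Black thrust washer under the bolt's head, 38 mm across, 5 mm thick, turning with the bolt. Origin: centre of its underside. At the start it hangs 0.5 to 2.5 mm above the clamp arm (1/5 to 4/5 of a turn, different every time); screwed down it presses on the arm, and the arm's nose on the work.
- lever_pin (a point): The cross pin in the bolt's head, on the bolt's upright axis, 71 to 74 mm above the bench at the start. z axis up; x axis: the level direction to which the lever folds. It turns and sinks with the bolt.
- lever_end (a point): Middle of the lever's free end, 76 mm from the pin. The lever is a flat aluminium bar, upright at the start, 20.5 mm wide (along the pin), 9 mm thick (along the fold direction), plain from 12 to 64 mm above the pin, 78 mm in all; the last 14 mm flare 6 mm to the back, the side to push. Grip its two flat faces (they look along the fold direction) in the upper half to turn the bolt.
- lever (a joint): Fold angle of the lever about its pin, rad: 0 upright (open), 1.57 level against its stop (closed, 16 to 18 mm over the arm). It folds only towards the pin's x axis. Its cam is stiff and stays where left: 0.25 N m to move it, about 0.45 N m closing on a snug bolt. Folding lowers the washer by 1.4 mm and adds about 87 N to the nose's press on the board.
- square: Bystander: combination square with a 150 mm steel rule and a dark head, 27 mm high, lying near the clamping board's -x edge. Origin: underside, at the middle of the rule.
- pencil: Bystander: flat wooden carpenter's pencil, 14 x 165 x 8 mm, lying near the clamping board's -x edge. Origin: centre of its underside.
- offcut: Bystander: pine offcut 70 x 45 x 21 mm beside the end of the work. Origin: centre of its underside.

How it is judged:
By the outcome, as a careful person would: the job done as asked, in the order asked, and still so for the second after the job is handed in, with the robot touching nothing.
It also fails if it takes over 69 s, if anything falls off the work surface, if the arm or the gripper's body presses on something with over 40 N, if the wrist force passes 120 N, or if a joint passes its speed limit or range.

## Robot

A 6-joint arm with a two-finger parallel gripper is mounted at the origin on the work surface. World frame = base frame: x ahead of the robot, y to its left, z up, the work surface at z = 0. Lengths are in m, angles in rad, forces in N, time in s.
With the tool pointing down it reaches from about 0.35 to 0.85 m from the base axis. Payload 8.1 kg.
Tool frame: the origin (TCP) lies at the centre of the arm's flange, where the gripper is bolted on; the fingertips stand 186 mm ahead of it and the grasp point (between the pads) lies 167 mm ahead of it; z points along the fingers, y is the line along which they close (so a half turn about z gives the same grasp; the last joint's range is limited). The gripper opens to 93 mm and grips with 3 to 60 N. Pads are 15 mm wide; open, the fingers measure 128 mm over their backs; the gripper's body (75 mm by 188 mm) begins 65 mm behind the grasp point.
Start: joints at [-1.281, 0.13, 1.488, -0, 1.523, -0.085], TCP at [0.22, -0.558, 0.405] pointing down, gripper open.
Joint ranges: [-2.96, 2.96], [-0.89, 2.26], [0.02, 2.5], [-1.34, 4.48], [0, 2.73], [-2.66, 2.66]. Speed limits (rad/s): [2.39, 2.39, 2.79, 3.14, 3.14, 3.14].

## Interface

Orientations are given as a rotation vector (axis times angle).
In Python, from plant import read_state, read_camera, camera_params, robot gives the robot as it stands.
- The arm moves only by the tool carry_out, never from a script. Its argument "targets" is a list of rows, each an object of numbers: "hand": the opening in per cent of the stroke, from 0 (shut) to 100 (fully open); "x", "y", "z": the shift along the tool's x, y, z in m; "ax", "ay", "az": the turn, a rotation vector about the tool's x, y, z in rad. In form: [{"hand": .., "x": .., "y": .., "z": .., "ax": .., "ay": .., "az": ..}, ...]. A call has 1 to 8 rows; each row is the pose to reach, as a shift and turn from the pose commanded when the call began, along the tool's axes at that moment; what a row does not reach only later rows make up. A row lasts 1/8 s, in which the tool goes at most 62.5 mm and 10.7 degrees, less where a joint would pass 70% of its speed; a pose out of reach is approached as far as the arm can. A call with a gripper value outside its range is refused whole. The fingers move at their own pace and stop on an object; "newtons" is the grip in N (left out, the last holds). Time passes only in rows, so rows that repeat a pose let the fingers close. It gives the time, the measured TCP pose, the force, the opening and the grip force at its end, in the units of the state.
- read_state(): the state, without advancing time (a new reading comes with each control period).
- read_camera(name): name is "side" or "top" or "wrist"; returns (picture, depth): 420x560x3 uint8, blue, green, red; 420x560 float32, m along the optical axis (not along the pixel's ray), 0 where there is no reading.
- camera_params(name): a dict with "fx", "fy", "cx", "cy" (pixels), "position" and "rotation" of the camera in the world. Camera axes: x right, y up, looking along -z (the intrinsics and any distortion apply to the point x, -y, -z); pixel columns grow to the right and rows downward; lengths in m; the calibration is good to about 2 mm. A picture is of the moment at which its call begins: read the wrist's pose just before it. camera_params takes no time and is no camera call; for the wrist camera it gives the pose at the moment of the call.
- robot.close_job(): hands the job in; it is judged then, once.
The state is a dict: "t": time; "q": joint angles; "dq": joint speeds; "joint_torque": joint torques, N m; "tool_pos": TCP position; "orientation": TCP orientation; "force": force on the tool from outside, world axes, zero at the start; "wrist_torque": the same for the moment, N m; "opening": finger opening in m; "gripper_force": force on a finger pad.
Only numpy, scipy, OpenCV 4.12 (cv2) and the standard library are available. Lean on these libraries where they do the work, as an engineer would, in place of code of your own. Each camera call takes 0.05 s, during which the arm holds its last target. There are 200 camera calls.

## Working session

There is one attempt and no reset: what is moved stays moved. The work goes in short steps, Python scripts to look and compute and a tool call to move; the robot and the scene stay as the last step left them, time stands still between calls to the robot, and variables do not carry over. Pictures are saved under pics/ and viewed, at most 12 in all, crops included, and the job is handed in when it is done.

Besides the shell and the picture viewer there is one more tool, called after "Emit:" as name([rows], argument=value, ...), one row to a line, values as JSON. carry_out: Moves the arm, as the interface text tells. Its arguments: {"type":"object","properties":{"targets":{"type":"array","items":{"type":"object","properties":{"hand":{"type":"number"},"x":{"type":"number"},"y":{"type":"number"},"z":{"type":"number"},"ax":{"type":"number"},"ay":{"type":"number"},"az":{"type":"number"}}}},"newtons":{"type":"number"}},"required":["targets"]}

```bash
mkdir -p pics; ls
python3 - <<'E'
from plant import *
import cv2,numpy as np
s=read_state();print({k:np.round(v,3) for k,v in s.items()})
for n in("top","side"):
    p=camera_params(n);print(n,{k:np.round(v,3) for k,v in p.items()})
    im,d=read_camera(n);cv2.imwrite(f"pics/{n}0.png",im);np.save(f"{n}0.npy",d)
E
```

```text
pics
{'t': np.float64(0.0), 'q': array([-1.281,  0.131,  1.489,  0.   ,  1.523, -0.085]), 'dq': array([-0.   , -0.002, -0.001,  0.001,  0.001, -0.   ]), 'joint_torque': array([ 1.0000e-03, -5.5986e+01, -4.9175e+01,  7.7000e-02,  3.5000e-02,
       -0.0000e+00]), 'tool_pos': array([ 0.22 , -0.558,  0.404]), 'orientation': array([-3.085, -0.585,  0.   ]), 'force': array([0.305, 1.009, 0.018]), 'wrist_torque': array([ 0.026,  0.017, -0.036]), 'gripper_force': np.float64(0.0), 'opening': np.float64(0.093)}
top {'fx': np.float64(417.633), 'fy': np.float64(417.633), 'cx': np.float64(279.144), 'cy': np.float64(217.351), 'position': array([0.514, 0.087, 0.84 ]), 'rotation': array([ 0.009, -0.062, -1.596])}
side {'fx': np.float64(478.092), 'fy': np.float64(478.092), 'cx': np.float64(290.345), 'cy': np.float64(208.603), 'position': array([ 0.517, -0.485,  0.604]), 'rotation': array([ 0.863, -0.031, -0.055])}
```

View pics/top0.png

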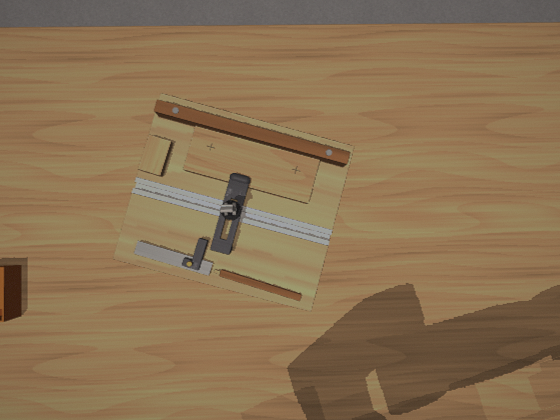

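View pics/side0.png

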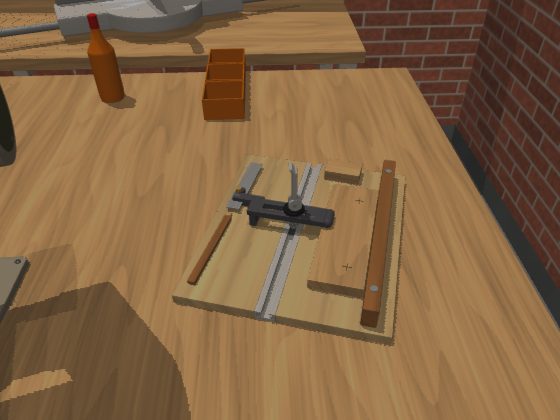

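Top: the arm runs (225,252)→(240,176), with the bolt near (229,210). Side: the lever stands from (295,205) to (293,165). I'll zoom in on both.

```bash
cat > h.py <<'E'
import numpy as np,cv2
from scipy.spatial.transform import Rotation as R
from plant import *
def ray(n,u,v,p=None):
    p=p or camera_params(n);d=np.array([(u-p["cx"])/p["fx"],-(v-p["cy"])/p["fy"],-1])
    return np.array(p["position"]),R.from_rotvec(p["rotation"]).apply(d)
def onz(n,u,v,z,p=None):
    o,d=ray(n,u,v,p);return o+d*(z-o[2])/d[2]
def proj(n,X,p=None):
    p=p or camera_params(n);c=R.from_rotvec(p["rotation"]).inv().apply(np.array(X)-p["position"])
    return p["cx"]+p["fx"]*c[0]/-c[2],p["cy"]-p["fy"]*c[1]/-c[2]
E
python3 - <<'E'
from h import *
a=cv2.imread("pics/top0.png")[165:265,180:280];b=cv2.imread("pics/side0.png")[150:250,235:335]
cv2.imwrite("pics/z0.png",np.hstack([cv2.resize(x,(400,400),interpolation=cv2.INTER_CUBIC) for x in(a,b)]))
print(onz("top",155,108,.058),onz("top",350,158,.058),onz("top",225,252,.054),onz("top",240,176,.054))
d=np.load("top0.npy");print(np.round(d[200:222:2,216:246:2],3))
E
```

```text
[0.75998123 0.28752714 0.058     ] [ 0.65808869 -0.07793061  0.058     ] [0.48647292 0.16237668 0.054     ] [0.62873776 0.13129009 0.054     ]
[[0.824 0.82  0.822 0.823 0.786 0.784 0.784 0.78  0.78  0.82  0.823 0.785
  0.787 0.788 0.789]
 [0.821 0.821 0.824 0.823 0.789 0.781 0.78  0.78  0.779 0.769 0.78  0.788
  0.785 0.786 0.796]
 [0.831 0.822 0.824 0.824 0.78  0.76  0.702 0.7   0.78  0.76  0.779 0.781
  0.787 0.79  0.82 ]
 [0.832 0.831 0.835 0.698 0.697 0.698 0.697 0.696 0.697 0.731 0.776 0.78
  0.781 0.787 0.822]
 [0.835 0.835 0.835 0.694 0.691 0.691 0.692 0.69  0.694 0.727 0.763 0.778
  0.778 0.79  0.823]
 [0.823 0.833 0.832 0.69  0.69  0.688 0.689 0.69  0.691 0.732 0.765 0.778
  0.78  0.823 0.821]
 [0.823 0.822 0.786 0.69  0.692 0.692 0.693 0.767 0.77  0.759 0.772 0.78
  0.78  0.836 0.834]
 [0.824 0.818 0.786 0.778 0.78  0.761 0.78  0.778 0.781 0.762 0.771 0.778
  0.786 0.834 0.   ]
 [0.82  0.821 0.784 0.783 0.779 0.778 0.777 0.78  0.779 0.778 0.78  0.778
  0.793 0.832 0.835]
 [0.817 0.821 0.783 0.785 0.784 0.778 0.777 0.78  0.779 0.779 0.78  0.787
  0.82  0.822 0.822]
 [0.818 0.783 0.782 0.785 0.782 0.818 0.822 0.819 0.782 0.784 0.786 0.784
  0.822 0.822 0.821]]
```

View pics/z0.png

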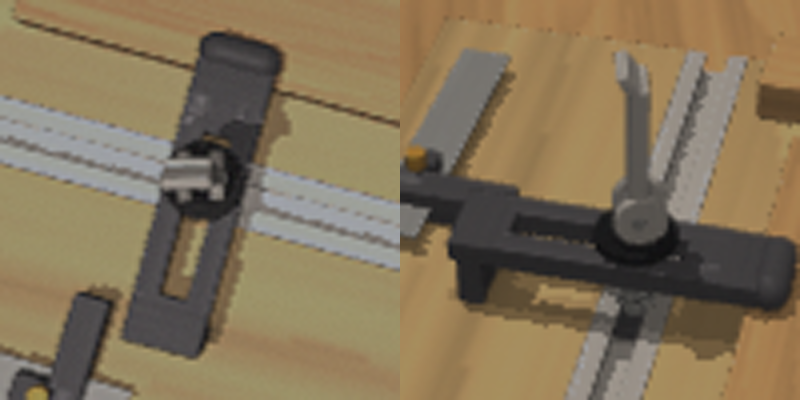

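Run:
```python
from h import *
print(onz("top",226.5,209,.149),onz("top",231.2,209.7,.06))
# side: fork circle centre, lever end
for u,v,z in((235+239/4,150+218/4,.072),(235+228/4,150+70/4,.148)):print(onz("side",u,v,z))
s=read_state();print(R.from_rotvec(s["orientation"]).as_matrix().round(3))
p=camera_params("wrist");Rt=R.from_rotvec(s["orientation"]);print(Rt.inv().apply(p["position"]-s["tool_pos"]),(Rt.inv()*R.from_rotvec(p["rotation"])).as_matrix().round(2),p)
```

```text
[0.56052043 0.14932905 0.149     ] [0.56502491 0.14869431 0.06      ]
[0.56552038 0.14608331 0.072     ]
[0.56044678 0.14971138 0.148     ]
[[ 0.931  0.366 -0.   ]
 [ 0.366 -0.931  0.002]
 [ 0.    -0.002 -1.   ]]
[ 0.0701042  -0.00063798  0.02009205] [[-0.    0.97  0.25]
 [ 1.    0.    0.  ]
 [ 0.    0.25 -0.97]] {'fx': 356.60351849747326, 'fy': 356.60351849747326, 'cx': 275.72301853283307, 'cy': 206.85140612654843, 'position': array([ 0.28460978, -0.53186377,  0.38372312]), 'rotation': array([-0.22329018,  0.15439976, -1.18926187])}
```

Emit:
carry_out([
  {"x": 0.58, "y": -0.531, "z": 0, "az": -1.195},
  {"x": 0.58, "y": -0.531, "z": 0, "az": -1.195},
  {"x": 0.58, "y": -0.531, "z": 0, "az": -1.195},
  {"x": 0.58, "y": -0.531, "z": 0, "az": -1.195},
  {"x": 0.58, "y": -0.531, "z": 0, "az": -1.195},
  {"x": 0.58, "y": -0.531, "z": 0, "az": -1.195},
  {"x": 0.58, "y": -0.531, "z": 0, "az": -1.195},
  {"x": 0.58, "y": -0.531, "z": 0, "az": -1.195},
])

```text
schema error: expected keys hand, x, y, z, ax, ay, az
```

```bash
cat >> h.py <<'E'
def togo(x,y,z,psi):
    """shift/turn (tool axes) to TCP x,y,z pointing down, tool x axis at yaw psi (deg)"""
    s=read_state();Rt=R.from_rotvec(s["orientation"]);p=np.radians(psi);c,n=np.cos(p),np.sin(p)
    T=R.from_matrix([[c,n,0],[n,-c,0],[0,0,-1]])
    print("t",round(float(s["t"]),2),"q",np.round(s["q"],2),"pos",np.round(s["tool_pos"],4),"f",np.round(s["force"],1),"tq",np.round(s["wrist_torque"],3),"open",round(float(s["opening"]),4))
    print("shift",Rt.inv().apply(np.array([x,y,z])-s["tool_pos"]).round(4),"turn",(Rt.inv()*T).as_rotvec().round(4))
E
python3 -c "
from h import *
togo(.565,.148,.4,90)"
```

```text
t 0.1 q [-1.28  0.13  1.49 -0.    1.52 -0.09] pos [ 0.2196 -0.5582  0.4038] f [-0.2 -0.6 -0.1] tq [ 0.023 -0.006  0.009] open 0.0932
shift [ 0.5799 -0.5307  0.0048] turn [-1.400e-03 -1.100e-03 -1.196e+00]
```

Emit:
carry_out([
  {"hand": 100, "x": 0.58, "y": -0.531, "z": 0, "ax": 0, "ay": 0, "az": -1.195},
  {"hand": 100, "x": 0.58, "y": -0.531, "z": 0, "ax": 0, "ay": 0, "az": -1.195},
  {"hand": 100, "x": 0.58, "y": -0.531, "z": 0, "ax": 0, "ay": 0, "az": -1.195},
  {"hand": 100, "x": 0.58, "y": -0.531, "z": 0, "ax": 0, "ay": 0, "az": -1.195},
  {"hand": 100, "x": 0.58, "y": -0.531, "z": 0, "ax": 0, "ay": 0, "az": -1.195},
  {"hand": 100, "x": 0.58, "y": -0.531, "z": 0, "ax": 0, "ay": 0, "az": -1.195},
  {"hand": 100, "x": 0.58, "y": -0.531, "z": 0, "ax": 0, "ay": 0, "az": -1.195},
  {"hand": 100, "x": 0.58, "y": -0.531, "z": 0, "ax": 0, "ay": 0, "az": -1.195},
])

```text
t: 1.1
tool_pos: [0.4396, -0.1071, 0.4046]
orientation: [2.221, 2.221, 0.0]
force: [1.9, 0.1, -0.4]
opening: 0.093
gripper_force: 0.0
```

```bash
python3 -c "
from h import *
togo(.565,.148,.4,90)"
```

```text
t 1.1 q [-0.35 -0.28  1.88 -0.    1.54 -0.35] pos [ 0.4396 -0.1071  0.4046] f [ 1.9  0.1 -0.4] tq [-0.093 -0.087  0.018] open 0.093
shift [0.2552 0.1254 0.0046] turn [ 0.0002  0.0001 -0.0001]
```

Emit:
carry_out([
  {"hand": 100, "x": 0.25, "y": 0.123, "z": 0, "ax": 0, "ay": 0, "az": 0},
  {"hand": 100, "x": 0.25, "y": 0.123, "z": 0, "ax": 0, "ay": 0, "az": 0},
  {"hand": 100, "x": 0.25, "y": 0.123, "z": 0, "ax": 0, "ay": 0, "az": 0},
  {"hand": 100, "x": 0.25, "y": 0.123, "z": 0, "ax": 0, "ay": 0, "az": 0},
  {"hand": 100, "x": 0.25, "y": 0.123, "z": 0, "ax": 0, "ay": 0, "az": 0},
  {"hand": 100, "x": 0.25, "y": 0.123, "z": 0, "ax": 0, "ay": 0, "az": 0},
  {"hand": 100, "x": 0.25, "y": 0.123, "z": 0, "ax": 0, "ay": 0, "az": 0},
])

```text
t: 1.98
tool_pos: [0.5622, 0.1402, 0.4042]
orientation: [-2.222, -2.22, 0.002]
force: [-0.8, -0.2, 0.0]
opening: 0.0931
gripper_force: 0.0
```

```bash
python3 -c "
from h import *
togo(.565,.148,.4,90)
im,d=read_camera('wrist');cv2.imwrite('pics/w0.png',im);np.save('w0.npy',d);p=camera_params('wrist');np.save('w0p.npy',p,allow_pickle=True)"
```

```text
t 1.98 q [ 0.16  0.08  1.55 -0.    1.52  0.16] pos [0.5622 0.1402 0.4042] f [-0.8 -0.2  0. ] tq [-0.048 -0.068  0.037] open 0.0931
shift [0.0078 0.0028 0.0042] turn [-0.0011  0.0006 -0.001 ]
```

View pics/w0.png

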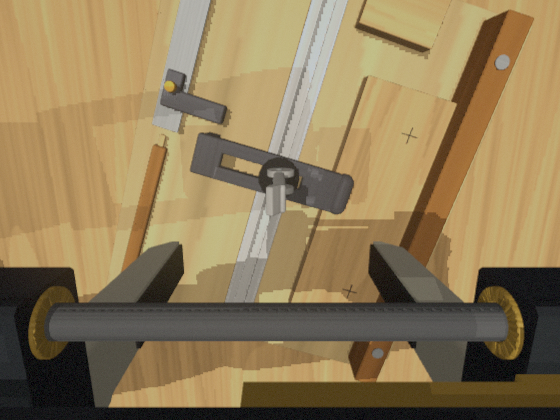

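The wrist view shows the lever from its pin (280,175) to its end near (276,208), pointing toward the gripper. I'll segment it by depth.

```bash
cat > seg.py <<'E'
from h import *
import sys
k=sys.argv[1]
d=np.load(k+".npy");p=np.load(k+"p.npy",allow_pickle=True).item();im=cv2.imread(f"pics/{k}.png")
v,u=np.mgrid[0:420,0:560];c=np.stack([(u-p["cx"])/p["fx"],-(v-p["cy"])/p["fy"],-np.ones(u.shape)],-1)*d[...,None]
X=R.from_rotvec(p["rotation"]).apply(c.reshape(-1,3)).reshape(c.shape)+p["position"]
near=np.hypot(X[...,0]-.565,X[...,1]-.148)<.03
for a,b in((.056,.066),(.075,.09),(.09,.11),(.11,.13),(.13,.143),(.143,.16)):
    m=near&(X[...,2]>a)&(X[...,2]<b);P=X[m]
    if len(P)>8:
        r=cv2.minAreaRect((P[:,:2]*1000).astype(np.float32));print(a,len(P),P.mean(0).round(4),"rect",np.round(r[0],1),np.round(r[1],1),round(r[2],1),"zmax",P[:,2].max().round(4))
cr=im[150:230,230:330];cv2.imwrite(f"pics/{k}z.png",cv2.resize(cr,(750,600),interpolation=cv2.INTER_CUBIC))
E
python3 seg.py w0
```

```text
0.056 668 [0.5631 0.1578 0.0607] rect [561.6 155.3] [34.5 48.2] 76.1 zmax 0.0655
0.075 202 [0.5678 0.1577 0.0808] rect [565.4 153.9] [21.4 22.9] 86.6 zmax 0.0899
0.09 45 [0.5641 0.1628 0.1011] rect [564.3 162.3] [2.2 9. ] 87.5 zmax 0.1097
0.11 54 [0.564  0.1629 0.1204] rect [564.1 162.6] [8.5 1.6] 0.3 zmax 0.1299
0.13 166 [0.5661 0.1557 0.1405] rect [566.4 153.7] [ 8.2 20.7] 14.6 zmax 0.143
0.143 448 [0.5603 0.1535 0.1478] rect [561.5 153.1] [20.6 12.5] 89.4 zmax 0.1518
```

View pics/w0z.png

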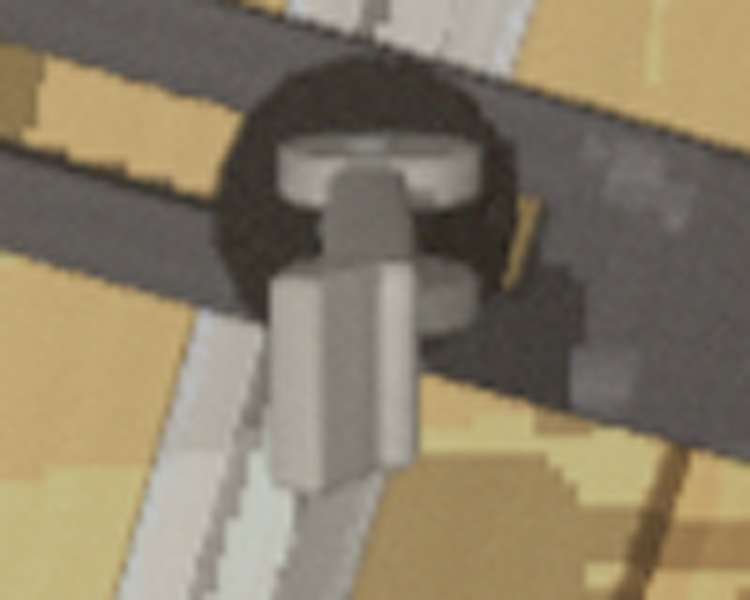

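```bash
python3 -c "
from h import *
togo(.5645,.149,.2815,90)"
```

```text
t 2.02 q [ 0.16  0.08  1.55 -0.    1.52  0.16] pos [0.5622 0.1398 0.4045] f [-0.3 -0.1  0.5] tq [-0.032 -0.063  0.024] open 0.0932
shift [0.0093 0.0024 0.123 ] turn [-0.0007  0.0005 -0.0018]
```

Emit:
carry_out([
  {"hand": 100, "x": 0.0113, "y": 0.002, "z": 0.03, "ax": 0, "ay": 0, "az": 0},
  {"hand": 100, "x": 0.0113, "y": 0.002, "z": 0.08, "ax": 0, "ay": 0, "az": 0},
  {"hand": 100, "x": 0.0113, "y": 0.002, "z": 0.11, "ax": 0, "ay": 0, "az": 0},
  {"hand": 100, "x": 0.0113, "y": 0.002, "z": 0.123, "ax": 0, "ay": 0, "az": 0},
  {"hand": 100, "x": 0.0113, "y": 0.002, "z": 0.123, "ax": 0, "ay": 0, "az": 0},
])

```text
t: 2.65
tool_pos: [0.5643, 0.1512, 0.2816]
orientation: [-2.223, -2.219, 0.001]
force: [0.7, -0.1, 0.4]
opening: 0.0933
gripper_force: 0.0
```

```bash
python3 -c "
from h import *
togo(.5645,.151,.2815,90)
im,d=read_camera('wrist');cv2.imwrite('pics/w1.png',im);np.save('w1.npy',d);p=camera_params('wrist');np.save('w1p.npy',p,allow_pickle=True)
im,d=read_camera('side');cv2.imwrite('pics/s1z.png',cv2.resize(im[110:230,220:380],(800,600)))"; python3 seg.py w1
```

```text
t 2.65 q [ 0.17  0.18  1.66 -0.    1.3   0.18] pos [0.5643 0.1512 0.2816] f [ 0.7 -0.1  0.4] tq [-0.013 -0.069 -0.013] open 0.0933
shift [-0.0002  0.0002  0.0001] turn [-0.001   0.0002 -0.0021]
0.056 1647 [0.5649 0.1587 0.0612] rect [566.8 153.8] [36.9 59.6] 73.3 zmax 0.0659
0.075 792 [0.5669 0.1572 0.0811] rect [566.3 154.3] [23.1 22.3] 0.9 zmax 0.0898
0.09 259 [0.5648 0.1635 0.1007] rect [564.9 162.9] [2.5 9. ] 87.7 zmax 0.1099
0.11 371 [0.5648 0.1634 0.1209] rect [564.8 162.9] [9.  2.7] 0.3 zmax 0.13
0.13 372 [0.5652 0.1629 0.1376] rect [564.5 159.4] [9.5 9.2] 87.7 zmax 0.143
0.143 745 [0.5622 0.1609 0.1472] rect [562.3 159.8] [ 9. 14.] 82.1 zmax 0.1528
```

View pics/w1.png

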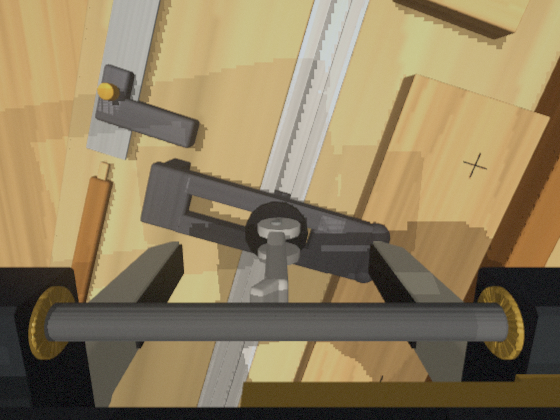

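The fingers straddle the lever, which runs from (280,235) to (268,290). I'll close gently first, then firmly.

Emit:
carry_out([
  {"hand": 30, "x": 0.001, "y": 0.0005, "z": 0, "ax": 0, "ay": 0, "az": 0},
  {"hand": 0, "x": 0.001, "y": 0.0005, "z": 0, "ax": 0, "ay": 0, "az": 0},
  {"hand": 0, "x": 0.001, "y": 0.0005, "z": 0, "ax": 0, "ay": 0, "az": 0},
  {"hand": 0, "x": 0.001, "y": 0.0005, "z": 0, "ax": 0, "ay": 0, "az": 0},
  {"hand": 0, "x": 0.001, "y": 0.0005, "z": 0, "ax": 0, "ay": 0, "az": 0},
  {"hand": 0, "x": 0.001, "y": 0.0005, "z": 0, "ax": 0, "ay": 0, "az": 0},
], newtons=10)

```text
t: 3.5
tool_pos: [0.565, 0.153, 0.2817]
orientation: [-2.222, -2.22, 0.0]
force: [-0.1, -0.4, -0.9]
opening: 0.0378
gripper_force: 0.0
```

```bash
python3 -c "
from h import *
togo(.5645,.151,.2815,90)"
```

```text
t 3.5 q [ 0.18  0.18  1.66 -0.    1.3   0.18] pos [0.565  0.153  0.2817] f [-0.1 -0.4 -0.9] tq [-0.068 -0.064  0.043] open 0.0378
shift [-0.002  -0.0005  0.0002] turn [-0.0001  0.0001 -0.0009]
```

Fingers close about 74 mm/s; keep closing.

Emit:
carry_out([
  {"hand": 0, "x": 0, "y": 0, "z": 0, "ax": 0, "ay": 0, "az": 0},
  {"hand": 0, "x": 0, "y": 0, "z": 0, "ax": 0, "ay": 0, "az": 0},
  {"hand": 0, "x": 0, "y": 0, "z": 0, "ax": 0, "ay": 0, "az": 0},
  {"hand": 0, "x": 0, "y": 0, "z": 0, "ax": 0, "ay": 0, "az": 0},
  {"hand": 0, "x": 0, "y": 0, "z": 0, "ax": 0, "ay": 0, "az": 0},
], newtons=10)

```text
t: 4.12
tool_pos: [0.5649, 0.153, 0.2817]
orientation: [-2.222, -2.22, 0.0]
force: [-3.1, -0.1, 1.7]
opening: 0.0137
gripper_force: 10.0
```

```bash
python3 -c "
from h import *
togo(.5645,.151,.2815,90)"
```

```text
t 4.12 q [0.18 0.18 1.66 0.   1.3  0.18] pos [0.5649 0.153  0.2817] f [-3.1 -0.1  1.7] tq [ 0.007  0.335 -0.053] open 0.0137
shift [-0.002  -0.0004  0.0002] turn [-0.0003  0.     -0.001 ]
```

Emit:
carry_out([
  {"hand": 0, "x": 0, "y": 0, "z": 0, "ax": 0, "ay": 0, "az": 0},
  {"hand": 0, "x": 0, "y": 0, "z": 0, "ax": 0, "ay": 0, "az": 0},
], newtons=10)

```text
t: 4.38
tool_pos: [0.565, 0.153, 0.2817]
orientation: [-2.222, -2.22, 0.0]
force: [-3.3, 0.5, 0.5]
opening: 0.0132
gripper_force: 10.0
```

```bash
python3 -c "
from h import *
togo(.5645,.151,.2815,90)
im,d=read_camera('side');cv2.imwrite('pics/s2z.png',cv2.resize(im[90:230,210:390],(770,600),interpolation=cv2.INTER_CUBIC))"
```

```text
t 4.38 q [0.18 0.18 1.66 0.   1.3  0.18] pos [0.565  0.153  0.2817] f [-3.3  0.5  0.5] tq [-0.104  0.318  0.002] open 0.0132
shift [-0.002  -0.0005  0.0002] turn [-0.0002  0.     -0.001 ]
```

View pics/s2z.png

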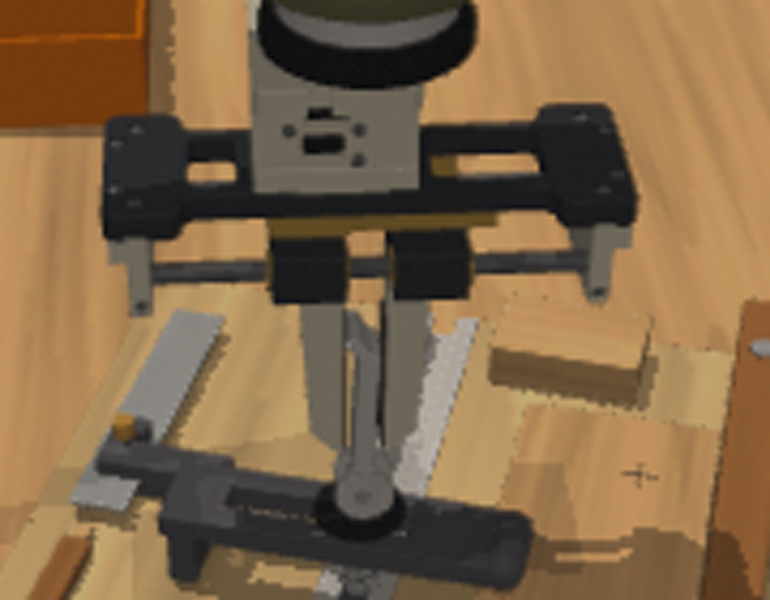

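The left finger meets the flare first, so the lever's grip centre sits about 3 mm toward the back. I'll shift, then squeeze.

Emit:
carry_out([
  {"hand": 0, "x": 0, "y": -0.0015, "z": 0, "ax": 0, "ay": 0, "az": 0},
  {"hand": 0, "x": 0, "y": -0.003, "z": 0, "ax": 0, "ay": 0, "az": 0},
  {"hand": 0, "x": 0, "y": -0.003, "z": 0, "ax": 0, "ay": 0, "az": 0},
  {"hand": 0, "x": 0, "y": -0.003, "z": 0, "ax": 0, "ay": 0, "az": 0},
], newtons=25)

```text
t: 4.92
tool_pos: [0.5628, 0.1529, 0.2819]
orientation: [2.221, 2.219, 0.003]
force: [7.0, 0.6, -3.6]
opening: 0.013
gripper_force: 25.0
```

```bash
python3 -c "
from h import *
togo(.5645,.151,.2815,90)"
```

```text
t 4.92 q [ 0.18  0.17  1.67 -0.    1.3   0.18] pos [0.5628 0.1529 0.2819] f [ 7.   0.6 -3.6] tq [ 0.024 -1.15  -0.011] open 0.013
shift [-0.0019  0.0017  0.0004] turn [ 0.0029 -0.0002 -0.0012]
```

Emit:
carry_out([
  {"hand": 0, "x": 0, "y": 0.0007, "z": 0, "ax": 0, "ay": 0, "az": 0},
  {"hand": 0, "x": 0.0003, "y": 0.0007, "z": 0.0001, "ax": 0, "ay": 0, "az": 0.17},
  {"hand": 0, "x": 0.0007, "y": 0.0008, "z": 0.0002, "ax": 0, "ay": 0, "az": 0.34},
  {"hand": 0, "x": 0.001, "y": 0.001, "z": 0.0002, "ax": 0, "ay": 0, "az": 0.51},
  {"hand": 0, "x": 0.0013, "y": 0.0011, "z": 0.0003, "ax": 0, "ay": 0, "az": 0.68},
  {"hand": 0, "x": 0.0015, "y": 0.0014, "z": 0.0004, "ax": 0, "ay": 0, "az": 0.85},
  {"hand": 0, "x": 0.0017, "y": 0.0017, "z": 0.0005, "ax": 0, "ay": 0, "az": 1.0},
  {"hand": 0, "x": 0.0017, "y": 0.0017, "z": 0.0005, "ax": 0, "ay": 0, "az": 1.0},
], newtons=45)

```text
t: 5.92
tool_pos: [0.5643, 0.1537, 0.2813]
orientation: [3.014, 0.878, 0.001]
force: [3.2, -6.4, -1.2]
opening: 0.0127
gripper_force: 45.0
```

```bash
cat >> h.py <<'E'
def st():
    s=read_state();Rt=R.from_rotvec(s["orientation"]);X=Rt.as_matrix()[:,0]
    # moment about the bolt axis, from wrist moment at TCP
    r=np.array([.565,.1515])-s["tool_pos"][:2];f=s["force"]
    print("t",round(float(s["t"]),2),"q6",round(float(s["q"][5]),3),"pos",np.round(s["tool_pos"],4),"psi",np.degrees(np.arctan2(X[1],X[0])).round(2),"f",np.round(f,1),"f_tool",Rt.inv().apply(f).round(1),"tq",np.round(s["wrist_torque"],3),"Mz_bolt",round(float(s["wrist_torque"][2]-(r[0]*f[1]-r[1]*f[0])),3),"open",round(float(s["opening"]),4),"jt6",round(float(s["joint_torque"][5]),3))
E
python3 -c "
from h import *
st()"
```

```text
t 5.92 q6 1.184 pos [0.5643 0.1537 0.2813] psi 32.49 f [ 3.2 -6.4 -1.2] f_tool [-0.7  7.1  1.3] tq [-1.137 -0.625  0.004] Mz_bolt 0.002 open 0.0127 jt6 1.302
```

Emit:
carry_out([
  {"hand": 0, "x": 0.0002, "y": 0.0008, "z": 0.0001, "ax": 0, "ay": 0, "az": 0.15},
  {"hand": 0, "x": 0.0004, "y": 0.0009, "z": 0.0002, "ax": 0, "ay": 0, "az": 0.3},
  {"hand": 0, "x": 0.0006, "y": 0.001, "z": 0.0003, "ax": 0, "ay": 0, "az": 0.5},
  {"hand": 0, "x": 0.0006, "y": 0.001, "z": 0.0003, "ax": 0, "ay": 0, "az": 0.5},
  {"hand": 0, "x": 0.0006, "y": 0.001, "z": 0.0003, "ax": 0, "ay": 0, "az": 0.5},
], newtons=45)

```text
t: 6.55
tool_pos: [0.5649, 0.1533, 0.281]
orientation: [3.138, 0.11, 0.0]
force: [-0.5, -4.2, 1.4]
opening: 0.0127
gripper_force: 45.0
```

```bash
python3 -c "
from h import *
st()"
```

```text
t 6.55 q6 1.679 pos [0.5649 0.1533 0.281 ] psi 4.03 f [-0.5 -4.2  1.4] f_tool [-0.8  4.2 -1.4] tq [-1.146 -0.    -0.035] Mz_bolt -0.034 open 0.0127 jt6 0.142
```

Emit:
carry_out([
  {"hand": 0, "x": 0.0002, "y": 0.0004, "z": 0.0001, "ax": 0, "ay": 0, "az": 0.15},
  {"hand": 0, "x": 0.0003, "y": 0.0005, "z": 0.0002, "ax": 0, "ay": 0, "az": 0.3},
  {"hand": 0, "x": 0.0004, "y": 0.0006, "z": 0.0002, "ax": 0, "ay": 0, "az": 0.4},
  {"hand": 0, "x": 0.0004, "y": 0.0006, "z": 0.0002, "ax": 0, "ay": 0, "az": 0.4},
  {"hand": 0, "x": 0.0004, "y": 0.0006, "z": 0.0002, "ax": 0, "ay": 0, "az": 0.4},
], newtons=45)

```text
t: 7.18
tool_pos: [0.5652, 0.1531, 0.2808]
orientation: [3.098, -0.511, -0.0]
force: [-1.9, -5.1, 2.3]
opening: 0.0128
gripper_force: 45.0
```

```bash
python3 -c "
from h import *
st()"
```

```text
t 7.17 q6 2.075 pos [0.5652 0.1531 0.2808] psi -18.73 f [-1.9 -5.1  2.3] f_tool [-0.2  5.4 -2.3] tq [-1.134  0.389 -0.091] Mz_bolt -0.089 open 0.0128 jt6 0.017
```

Emit:
carry_out([
  {"hand": 0, "x": 0.0002, "y": 0.0004, "z": 0.0001, "ax": 0, "ay": 0, "az": 0.15},
  {"hand": 0, "x": 0.0003, "y": 0.0005, "z": 0.0002, "ax": 0, "ay": 0, "az": 0.3},
  {"hand": 0, "x": 0.0004, "y": 0.0006, "z": 0.0002, "ax": 0, "ay": 0, "az": 0.4},
  {"hand": 0, "x": 0.0004, "y": 0.0006, "z": 0.0002, "ax": 0, "ay": 0, "az": 0.4},
  {"hand": 0, "x": 0.0004, "y": 0.0006, "z": 0.0002, "ax": 0, "ay": 0, "az": 0.4},
], newtons=45)

```text
t: 7.8
tool_pos: [0.5653, 0.1526, 0.2806]
orientation: [2.936, -1.115, -0.0]
force: [-3.0, -4.8, 3.0]
opening: 0.0127
gripper_force: 45.0
```

```bash
python3 -c "
from h import *
st()
for i in range(4):
  read_camera('top');print(read_state()['wrist_torque'].round(3))"
```

```text
t 7.8 q6 2.473 pos [0.5653 0.1526 0.2806] psi -41.57 f [-3.  -4.8  3. ] f_tool [ 1.   5.6 -3. ] tq [-0.898  0.663 -0.079] Mz_bolt -0.076 open 0.0127 jt6 0.008
[-0.914  0.646 -0.043]
[-0.912  0.681 -0.072]
[-0.92   0.723 -0.036]
[-0.965  0.664 -0.024]
```

Emit:
carry_out([
  {"hand": 50, "x": 0, "y": 0.0006, "z": 0, "ax": 0, "ay": 0, "az": 0},
  {"hand": 50, "x": 0, "y": 0.0006, "z": 0, "ax": 0, "ay": 0, "az": 0},
  {"hand": 50, "x": 0, "y": 0.0006, "z": 0, "ax": 0, "ay": 0, "az": 0},
  {"hand": 50, "x": 0, "y": 0.0006, "z": 0, "ax": 0, "ay": 0, "az": 0},
  {"hand": 50, "x": 0, "y": 0.0006, "z": 0, "ax": 0, "ay": 0, "az": -0.18},
  {"hand": 50, "x": 0, "y": 0.0006, "z": 0, "ax": 0, "ay": 0, "az": -0.36},
  {"hand": 50, "x": 0, "y": 0.0006, "z": 0, "ax": 0, "ay": 0, "az": -0.54},
  {"hand": 50, "x": 0, "y": 0.0006, "z": 0, "ax": 0, "ay": 0, "az": -0.72},
])

```text
t: 9.0
tool_pos: [0.565, 0.1526, 0.2805]
orientation: [-3.141, 0.006, -0.0]
force: [0.1, 0.3, 0.4]
opening: 0.0466
gripper_force: 0.0
```

Emit:
carry_out([
  {"hand": 50, "x": 0, "y": 0, "z": 0, "ax": 0, "ay": 0, "az": -0.18},
  {"hand": 50, "x": 0, "y": 0, "z": 0, "ax": 0, "ay": 0, "az": -0.36},
  {"hand": 50, "x": 0, "y": 0, "z": 0, "ax": 0, "ay": 0, "az": -0.54},
  {"hand": 50, "x": 0, "y": 0, "z": 0, "ax": 0, "ay": 0, "az": -0.72},
  {"hand": 50, "x": 0, "y": 0, "z": 0, "ax": 0, "ay": 0, "az": -0.9},
  {"hand": 50, "x": 0, "y": 0, "z": 0, "ax": 0, "ay": 0, "az": -1.08},
  {"hand": 50, "x": 0, "y": 0, "z": 0, "ax": 0, "ay": 0, "az": -1.26},
  {"hand": 50, "x": 0, "y": 0, "z": 0, "ax": 0, "ay": 0, "az": -1.44},
])

```text
t: 10.0
tool_pos: [0.565, 0.1526, 0.2805]
orientation: [-2.366, -2.067, -0.0]
force: [-0.1, -0.1, 0.3]
opening: 0.0462
gripper_force: 0.0
```

```bash
python3 -c "
from h import *
st()
im,d=read_camera('wrist');p=camera_params('wrist');np.save('w2p.npy',p,allow_pickle=True);np.save('w2.npy',d);cv2.imwrite('pics/w2.png',im)"; python3 seg.py w2
```

```text
t 10.0 q6 0.311 pos [0.565  0.1526 0.2805] psi 82.29 f [-0.1 -0.1  0.3] f_tool [-0.1 -0.1 -0.3] tq [-0.027 -0.031  0.018] Mz_bolt 0.018 open 0.0462 jt6 3.017
0.056 1495 [0.5657 0.1606 0.0594] rect [565.2 156.7] [30.9 38.1] 71.4 zmax 0.066
0.075 670 [0.5648 0.1573 0.0807] rect [563.3 152.5] [21.7 20.8] 48.8 zmax 0.09
0.09 1143 [0.5659 0.1567 0.1013] rect [565.8 154. ] [17.5 52.6] 83.0 zmax 0.11
0.11 1787 [0.566  0.1566 0.1205] rect [565.8 154.3] [17.5 53. ] 83.0 zmax 0.13
0.13 968 [0.5661 0.1583 0.1355] rect [566.1 156.3] [13.4 53.1] 82.9 zmax 0.143
0.143 869 [0.5664 0.1578 0.1495] rect [565.7 154.2] [20.7 53.4] 82.7 zmax 0.16
```

Emit:
carry_out([
  {"hand": 40, "x": 0, "y": 0, "z": 0, "ax": 0, "ay": 0, "az": -0.18},
  {"hand": 40, "x": 0, "y": 0, "z": 0, "ax": 0, "ay": 0, "az": -0.36},
  {"hand": 40, "x": 0, "y": 0, "z": 0, "ax": 0, "ay": 0, "az": -0.54},
  {"hand": 40, "x": 0, "y": 0, "z": 0, "ax": 0, "ay": 0, "az": -0.72},
  {"hand": 40, "x": 0, "y": 0, "z": 0, "ax": 0, "ay": 0, "az": -0.88},
  {"hand": 40, "x": 0, "y": 0, "z": 0, "ax": 0, "ay": 0, "az": -0.98},
  {"hand": 30, "x": 0, "y": 0, "z": 0, "ax": 0, "ay": 0, "az": -0.98},
  {"hand": 0, "x": 0, "y": 0, "z": 0, "ax": 0, "ay": 0, "az": -0.98},
], newtons=45)

```text
t: 11.05
tool_pos: [0.565, 0.1525, 0.2805]
orientation: [-1.129, -2.932, -0.0]
force: [1.0, -0.4, -0.6]
opening: 0.0223
gripper_force: 0.0
```

Emit:
carry_out([
  {"hand": 0, "x": 0, "y": 0, "z": 0, "ax": 0, "ay": 0, "az": 0},
  {"hand": 0, "x": 0, "y": 0, "z": 0, "ax": 0, "ay": 0, "az": 0},
  {"hand": 0, "x": 0, "y": 0, "z": 0, "ax": 0, "ay": 0, "az": 0},
  {"hand": 0, "x": 0, "y": 0, "z": 0, "ax": 0, "ay": 0, "az": 0},
], newtons=45)

```text
t: 11.55
tool_pos: [0.5649, 0.1524, 0.2805]
orientation: [-1.124, -2.933, 0.001]
force: [-2.0, -1.1, 1.5]
opening: 0.0124
gripper_force: 45.0
```

```bash
python3 -c "
from h import *
st()"
```

```text
t 11.55 q6 -0.663 pos [0.5649 0.1524 0.2805] psi 138.05 f [-2.  -1.1  1.5] f_tool [ 0.8 -2.1 -1.5] tq [-0.545  0.383 -0.043] Mz_bolt -0.041 open 0.0124 jt6 0.009
```

Emit:
carry_out([
  {"hand": 0, "x": -0.0001, "y": 0, "z": 0.0001, "ax": 0, "ay": 0, "az": 0.15},
  {"hand": 0, "x": -0.0003, "y": 0, "z": 0.0002, "ax": 0, "ay": 0, "az": 0.3},
  {"hand": 0, "x": -0.0004, "y": -0.0001, "z": 0.0002, "ax": 0, "ay": 0, "az": 0.4},
  {"hand": 0, "x": -0.0004, "y": -0.0001, "z": 0.0002, "ax": 0, "ay": 0, "az": 0.4},
  {"hand": 0, "x": -0.0004, "y": -0.0001, "z": 0.0002, "ax": 0, "ay": 0, "az": 0.4},
], newtons=45)

```text
t: 12.18
tool_pos: [0.565, 0.1522, 0.2803]
orientation: [-1.681, -2.653, 0.001]
force: [-4.5, -1.5, 2.5]
opening: 0.0126
gripper_force: 45.0
```

```bash
python3 -c "
from h import *
st()"
```

```text
t 12.18 q6 -0.266 pos [0.565  0.1522 0.2803] psi 115.28 f [-4.5 -1.5  2.5] f_tool [ 0.6 -4.7 -2.5] tq [-0.373  0.886 -0.024] Mz_bolt -0.021 open 0.0126 jt6 0.026
```

Emit:
carry_out([
  {"hand": 0, "x": -0.0001, "y": -0.0003, "z": 0.0001, "ax": 0, "ay": 0, "az": 0.15},
  {"hand": 0, "x": -0.0002, "y": -0.0004, "z": 0.0002, "ax": 0, "ay": 0, "az": 0.3},
  {"hand": 0, "x": -0.0003, "y": -0.0004, "z": 0.0003, "ax": 0, "ay": 0, "az": 0.4},
  {"hand": 0, "x": -0.0003, "y": -0.0004, "z": 0.0003, "ax": 0, "ay": 0, "az": 0.4},
  {"hand": 0, "x": -0.0003, "y": -0.0004, "z": 0.0003, "ax": 0, "ay": 0, "az": 0.4},
], newtons=45)

```text
t: 12.8
tool_pos: [0.5649, 0.1519, 0.2801]
orientation: [-2.174, -2.267, -0.0]
force: [-4.1, -0.3, 3.6]
opening: 0.0125
gripper_force: 45.0
```

```bash
python3 -c "
from h import *
st()"
```

```text
t 12.8 q6 0.133 pos [0.5649 0.1519 0.2801] psi 92.41 f [-4.1 -0.3  3.6] f_tool [-0.1 -4.1 -3.6] tq [ 1.000e-03  1.022e+00 -4.400e-02] Mz_bolt -0.042 open 0.0125 jt6 0.003
```

Emit:
carry_out([
  {"hand": 0, "x": -0.0001, "y": -0.0003, "z": 0.0, "ax": 0, "ay": 0, "az": 0.15},
  {"hand": 0, "x": -0.0002, "y": -0.0004, "z": 0.0001, "ax": 0, "ay": 0, "az": 0.3},
  {"hand": 0, "x": -0.0003, "y": -0.0004, "z": 0.0001, "ax": 0, "ay": 0, "az": 0.4},
  {"hand": 0, "x": -0.0003, "y": -0.0004, "z": 0.0001, "ax": 0, "ay": 0, "az": 0.4},
  {"hand": 0, "x": -0.0003, "y": -0.0004, "z": 0.0001, "ax": 0, "ay": 0, "az": 0.4},
], newtons=45)

```text
t: 13.42
tool_pos: [0.5646, 0.1517, 0.28]
orientation: [-2.581, -1.791, -0.001]
force: [-3.3, 2.1, 2.6]
opening: 0.0126
gripper_force: 45.0
```

```bash
python3 -c "
from h import *
st()"
```

```text
t 13.43 q6 0.532 pos [0.5646 0.1517 0.28  ] psi 69.5 f [-3.3  2.1  2.6] f_tool [ 0.8 -3.8 -2.6] tq [0.487 0.878 0.   ] Mz_bolt -0.0 open 0.0126 jt6 -0.034
```

Emit:
carry_out([
  {"hand": 0, "x": -0.0001, "y": -0.0003, "z": 0.0, "ax": 0, "ay": 0, "az": 0.15},
  {"hand": 0, "x": -0.0002, "y": -0.0003, "z": 0.0001, "ax": 0, "ay": 0, "az": 0.3},
  {"hand": 0, "x": -0.0002, "y": -0.0003, "z": 0.0001, "ax": 0, "ay": 0, "az": 0.3},
  {"hand": 0, "x": -0.0002, "y": -0.0003, "z": 0.0001, "ax": 0, "ay": 0, "az": 0.3},
], newtons=45)

```text
t: 13.92
tool_pos: [0.5643, 0.1515, 0.2799]
orientation: [-2.819, -1.386, -0.001]
force: [-3.2, 3.2, 0.9]
opening: 0.0124
gripper_force: 45.0
```

```bash
python3 -c "
from h import *
st()
for i in range(3):
  read_camera('top');print(read_state()['wrist_torque'].round(3))"
```

```text
t 13.93 q6 0.831 pos [0.5643 0.1515 0.2799] psi 52.37 f [-3.2  3.2  0.9] f_tool [ 0.6 -4.5 -0.9] tq [ 0.785  0.655 -0.08 ] Mz_bolt -0.082 open 0.0124 jt6 0.011
[0.808 0.616 0.022]
[ 0.841  0.595 -0.019]
[ 0.864  0.564 -0.009]
```

Emit:
carry_out([
  {"hand": 0, "x": -0.0001, "y": -0.0003, "z": 0.0001, "ax": 0, "ay": 0, "az": 0.15},
  {"hand": 0, "x": -0.0002, "y": -0.0004, "z": 0.0001, "ax": 0, "ay": 0, "az": 0.3},
  {"hand": 0, "x": -0.0003, "y": -0.0004, "z": 0.0002, "ax": 0, "ay": 0, "az": 0.4},
  {"hand": 0, "x": -0.0003, "y": -0.0004, "z": 0.0002, "ax": 0, "ay": 0, "az": 0.4},
  {"hand": 0, "x": -0.0003, "y": -0.0004, "z": 0.0002, "ax": 0, "ay": 0, "az": 0.4},
], newtons=45)

```text
t: 14.7
tool_pos: [0.5639, 0.1515, 0.2798]
orientation: [-3.038, -0.797, -0.001]
force: [-1.4, 5.7, 2.0]
opening: 0.0125
gripper_force: 45.1
```

```bash
python3 -c "
from h import *
st()
for i in range(3):
  read_camera('top');print(read_state()['wrist_torque'].round(3))"
```

```text
t 14.7 q6 1.232 pos [0.5639 0.1515 0.2798] psi 29.41 f [-1.4  5.7  2. ] f_tool [ 1.6 -5.7 -2. ] tq [1.115 0.402 0.188] Mz_bolt 0.182 open 0.0125 jt6 0.193
[1.059 0.433 0.189]
[1.06  0.365 0.201]
[1.079 0.402 0.171]
```

Emit:
carry_out([
  {"hand": 0, "x": -0.0001, "y": -0.0003, "z": 0, "ax": 0, "ay": 0, "az": 0.1},
  {"hand": 0, "x": -0.0001, "y": -0.0004, "z": 0.0001, "ax": 0, "ay": 0, "az": 0.2},
  {"hand": 0, "x": -0.0001, "y": -0.0004, "z": 0.0001, "ax": 0, "ay": 0, "az": 0.2},
  {"hand": 0, "x": -0.0001, "y": -0.0004, "z": 0.0001, "ax": 0, "ay": 0, "az": 0.2},
], newtons=45)

```text
t: 15.35
tool_pos: [0.5637, 0.1517, 0.2798]
orientation: [-3.103, -0.49, -0.001]
force: [0.7, 4.6, 1.9]
opening: 0.0132
gripper_force: 45.2
```

```bash
python3 -c "
from h import *
st()
for i in range(3):
  read_camera('top');print(read_state()['wrist_torque'].round(3))"
```

```text
t 15.35 q6 1.433 pos [0.5637 0.1517 0.2798] psi 17.95 f [0.7 4.6 1.9] f_tool [ 2.1 -4.1 -1.9] tq [1.007 0.201 0.296] Mz_bolt 0.29 open 0.0132 jt6 0.278
[1.047 0.219 0.271]
[1.026 0.18  0.325]
[0.994 0.164 0.266]
```

Snug at about 0.28 N·m. I'll release, rise, and go behind the lever with closed fingers.

Emit:
carry_out([
  {"hand": 45, "x": 0, "y": 0, "z": 0, "ax": 0, "ay": 0, "az": 0},
  {"hand": 45, "x": 0, "y": 0, "z": 0, "ax": 0, "ay": 0, "az": 0},
  {"hand": 45, "x": 0, "y": 0, "z": 0, "ax": 0, "ay": 0, "az": 0},
  {"hand": 45, "x": 0, "y": 0, "z": 0, "ax": 0, "ay": 0, "az": 0},
  {"hand": 40, "x": 0, "y": 0, "z": -0.04, "ax": 0, "ay": 0, "az": 0},
  {"hand": 40, "x": 0, "y": 0, "z": -0.085, "ax": 0, "ay": 0, "az": 0},
  {"hand": 20, "x": 0, "y": 0, "z": -0.085, "ax": 0, "ay": 0, "az": 0},
  {"hand": 0, "x": 0, "y": 0.045, "z": -0.085, "ax": 0, "ay": 0, "az": 0},
], newtons=30)

```text
t: 16.5
tool_pos: [0.5769, 0.1104, 0.3648]
orientation: [-3.102, -0.491, -0.002]
force: [1.0, -0.7, -0.2]
opening: 0.0216
gripper_force: 0.0
```

Emit:
carry_out([
  {"hand": 0, "x": 0, "y": 0.002, "z": 0, "ax": 0, "ay": 0, "az": 0},
  {"hand": 0, "x": 0, "y": 0.002, "z": 0, "ax": 0, "ay": 0, "az": 0},
  {"hand": 0, "x": 0, "y": 0.002, "z": 0, "ax": 0, "ay": 0, "az": 0},
  {"hand": 0, "x": 0, "y": 0.002, "z": 0, "ax": 0, "ay": 0, "az": 0},
  {"hand": 0, "x": 0, "y": 0.002, "z": 0, "ax": 0, "ay": 0, "az": 0},
  {"hand": 0, "x": 0, "y": 0.002, "z": 0.02, "ax": 0, "ay": 0, "az": 0},
  {"hand": 0, "x": 0, "y": 0.002, "z": 0.048, "ax": 0, "ay": 0, "az": 0},
  {"hand": 0, "x": 0, "y": 0.002, "z": 0.048, "ax": 0, "ay": 0, "az": 0},
])

```text
t: 17.5
tool_pos: [0.5763, 0.1068, 0.3124]
orientation: [-3.104, -0.485, 0.011]
force: [-0.3, 0.3, -0.0]
opening: 0.0005
gripper_force: 0.0
```

```bash
python3 -c "
from h import *
st()
im,d=read_camera('side');cv2.imwrite('pics/s3.png',cv2.resize(im[90:230,210:390],(770,600),interpolation=cv2.INTER_CUBIC))"
```

```text
t 17.5 q6 1.357 pos [0.5763 0.1068 0.3124] psi 17.75 f [-0.3  0.3 -0. ] f_tool [-0.2 -0.4  0. ] tq [-0.011  0.004  0.011] Mz_bolt -0.001 open 0.0005 jt6 0.001
```

View pics/s3.png

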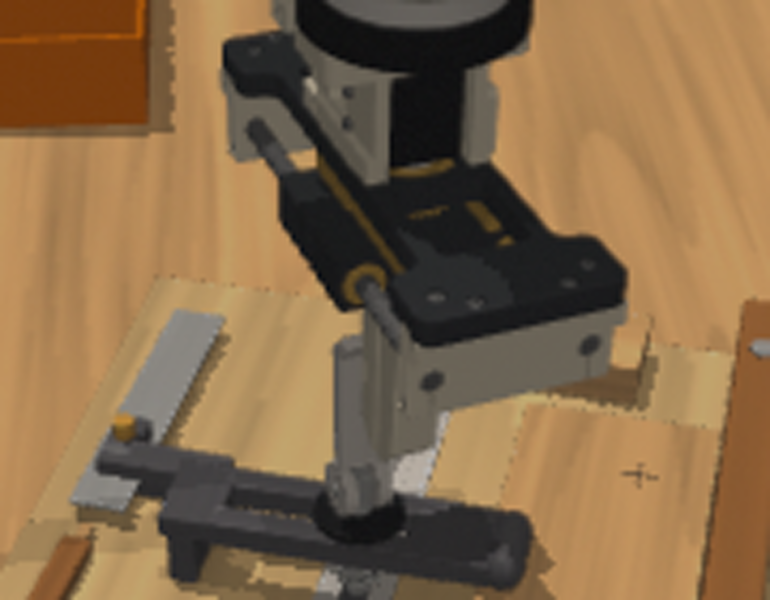

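The lever is upright at (350,420) with the closed fingers behind it. I'll push.

Emit:
carry_out([
  {"hand": 0, "x": 0, "y": -0.012, "z": 0, "ax": 0, "ay": 0, "az": 0},
  {"hand": 0, "x": 0, "y": -0.02, "z": 0, "ax": 0, "ay": 0, "az": 0},
  {"hand": 0, "x": 0, "y": -0.028, "z": 0, "ax": 0, "ay": 0, "az": 0},
  {"hand": 0, "x": 0, "y": -0.036, "z": 0, "ax": 0, "ay": 0, "az": 0},
  {"hand": 0, "x": 0, "y": -0.044, "z": 0, "ax": 0, "ay": 0, "az": 0},
  {"hand": 0, "x": 0, "y": -0.052, "z": 0, "ax": 0, "ay": 0, "az": 0},
])

```text
t: 18.3
tool_pos: [0.5617, 0.1566, 0.3159]
orientation: [3.103, 0.484, -0.001]
force: [2.1, -4.9, -3.3]
opening: 0.0003
gripper_force: 2.6
```

```bash
python3 -c "
from h import *
st()"
```

```text
t 18.3 q6 1.445 pos [0.5617 0.1566 0.3159] psi 17.74 f [ 2.1 -4.9 -3.3] f_tool [0.5 5.3 3.3] tq [-0.871 -0.367 -0.026] Mz_bolt -0.02 open 0.0003 jt6 -0.213
```

Emit:
carry_out([
  {"hand": 0, "x": 0, "y": -0.008, "z": 0.001, "ax": 0, "ay": 0, "az": 0},
  {"hand": 0, "x": 0, "y": -0.016, "z": 0.003, "ax": 0, "ay": 0, "az": 0},
  {"hand": 0, "x": 0, "y": -0.024, "z": 0.007, "ax": 0, "ay": 0, "az": 0},
  {"hand": 0, "x": 0, "y": -0.032, "z": 0.012, "ax": 0, "ay": 0, "az": 0},
  {"hand": 0, "x": 0, "y": -0.032, "z": 0.012, "ax": 0, "ay": 0, "az": 0},
])

```text
t: 18.92
tool_pos: [0.5516, 0.187, 0.3031]
orientation: [3.103, 0.485, -0.003]
force: [1.1, -3.5, -0.8]
opening: 0.0002
gripper_force: 1.8
```

```bash
python3 -c "
from h import *
st()
im,d=read_camera('side');cv2.imwrite('pics/s4.png',cv2.resize(im[90:230,210:390],(770,600),interpolation=cv2.INTER_CUBIC))"
```

```text
t 18.93 q6 1.5 pos [0.5516 0.187  0.3031] psi 17.76 f [ 1.1 -3.5 -0.8] f_tool [-0.1  3.6  0.8] tq [-0.707 -0.182  0.026] Mz_bolt 0.035 open 0.0002 jt6 0.142
```

View pics/s4.png

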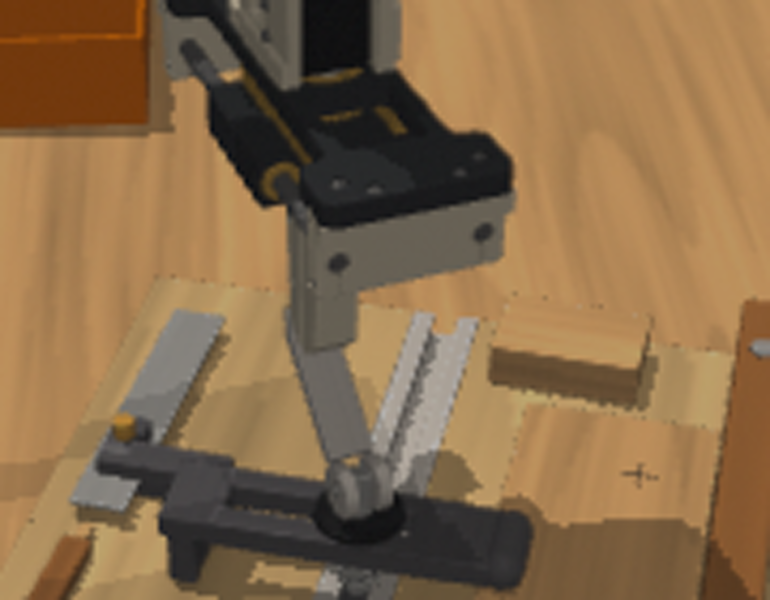

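The lever is at roughly 50°, leaning toward (300,320). I'll go over its end and press down.

Emit:
carry_out([
  {"hand": 0, "x": 0, "y": 0.006, "z": -0.003, "ax": 0, "ay": 0, "az": 0},
  {"hand": 0, "x": -0.003, "y": 0.006, "z": -0.022, "ax": 0, "ay": 0, "az": 0},
  {"hand": 0, "x": -0.004, "y": 0, "z": -0.022, "ax": 0, "ay": 0, "az": 0},
  {"hand": 0, "x": -0.004, "y": -0.03, "z": -0.022, "ax": 0, "ay": 0, "az": 0},
  {"hand": 0, "x": -0.004, "y": -0.03, "z": -0.014, "ax": 0, "ay": 0, "az": 0},
  {"hand": 0, "x": -0.004, "y": -0.03, "z": -0.006, "ax": 0, "ay": 0, "az": 0},
  {"hand": 0, "x": -0.004, "y": -0.03, "z": 0.002, "ax": 0, "ay": 0, "az": 0},
  {"hand": 0, "x": -0.004, "y": -0.03, "z": 0.01, "ax": 0, "ay": 0, "az": 0},
])

```text
t: 19.98
tool_pos: [0.5389, 0.2179, 0.2982]
orientation: [-3.094, -0.484, -0.004]
force: [-21.7, 31.3, 33.0]
opening: 0.0004
gripper_force: 24.6
```

```bash
python3 -c "
from h import *
st()"
```

```text
t 19.98 q6 1.551 pos [0.5389 0.2179 0.2982] psi 17.79 f [-21.7  31.3  33. ] f_tool [-10.9 -36.7 -32.7] tq [ 5.449e+00  3.802e+00 -2.000e-03] Mz_bolt 0.622 open 0.0004 jt6 -0.083
```

Emit:
carry_out([
  {"hand": 0, "x": 0, "y": 0, "z": -0.012, "ax": 0, "ay": 0, "az": 0},
  {"hand": 0, "x": 0, "y": 0, "z": -0.035, "ax": 0, "ay": 0, "az": 0},
  {"hand": 0, "x": 0, "y": 0.05, "z": -0.06, "ax": 0, "ay": 0, "az": 0},
  {"hand": 0, "x": 0, "y": 0.1, "z": -0.06, "ax": 0, "ay": 0, "az": 0},
  {"hand": 0, "x": 0, "y": 0.1, "z": -0.06, "ax": 0, "ay": 0, "az": 0},
])

```text
t: 20.6
tool_pos: [0.5706, 0.1154, 0.3544]
orientation: [3.104, 0.477, 0.0]
force: [-0.3, 0.7, 0.1]
opening: 0.0006
gripper_force: 0.0
```

```bash
python3 -c "
from h import *
st()
im,d=read_camera('side');a=cv2.resize(im[110:230,220:340],(400,400),interpolation=cv2.INTER_CUBIC)
im,d=read_camera('wrist');p=camera_params('wrist');np.save('w5p.npy',p,allow_pickle=True);np.save('w5.npy',d);cv2.imwrite('pics/w5.png',im)
cv2.imwrite('pics/s5.png',np.hstack([a,cv2.resize(im,(400,300))[0:300].copy() if 0 else cv2.copyMakeBorder(cv2.resize(im,(400,300)),0,100,0,0,cv2.BORDER_CONSTANT)]))"
```

```text
t 20.6 q6 1.378 pos [0.5706 0.1154 0.3544] psi 17.48 f [-0.3  0.7  0.1] f_tool [-0.1 -0.8 -0.1] tq [ 0.044  0.002 -0.024] Mz_bolt -0.03 open 0.0006 jt6 -0.736
```

View pics/s5.png

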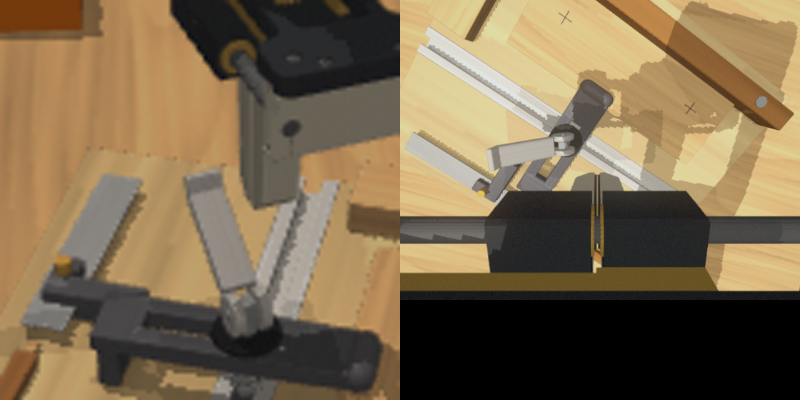

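The wrist view shows the lever well: fork at crop (565,142), end at (492,160), folding toward −tool y. I'll take its exact direction from depth.

Run:
```python
from h import *
d=np.load("w5.npy");p=np.load("w5p.npy",allow_pickle=True).item();im=cv2.imread("pics/w5.png")
v,u=np.mgrid[0:420,0:560];c=np.stack([(u-p["cx"])/p["fx"],-(v-p["cy"])/p["fy"],-np.ones(u.shape)],-1)*d[...,None]
X=R.from_rotvec(p["rotation"]).apply(c.reshape(-1,3)).reshape(c.shape)+p["position"]
m=(v<260)&(u<240)&(X[...,2]>.078)&(X[...,2]<.16)&(d>0)&(np.hypot(X[...,0]-.565,X[...,1]-.152)<.1)
print(m.sum(),np.argwhere(m).min(0),np.argwhere(m).max(0))
for a in np.arange(.078,.15,.006):
    P=X[m&(X[...,2]>a)&(X[...,2]<a+.006)]
    if len(P)>5:print(a.round(3),len(P),P.mean(0).round(4),P.min(0).round(3),P.max(0).round(3))
```

```text
3207 [190 121] [238 239]
0.078 524 [0.5633 0.159  0.0807] [0.55  0.144 0.078] [0.576 0.179 0.084]
0.084 410 [0.559  0.1712 0.0871] [0.547 0.162 0.084] [0.57  0.187 0.09 ]
0.09 421 [0.5561 0.1794 0.093 ] [0.544 0.17  0.09 ] [0.566 0.197 0.096]
0.096 481 [0.5528 0.1874 0.0989] [0.541 0.179 0.096] [0.563 0.203 0.102]
0.102 501 [0.5499 0.1959 0.1051] [0.538 0.187 0.102] [0.56  0.212 0.108]
0.108 404 [0.5472 0.2028 0.1105] [0.536 0.196 0.108] [0.556 0.213 0.114]
0.114 387 [0.5449 0.2078 0.1178] [0.534 0.202 0.114] [0.555 0.215 0.12 ]
0.12 79 [0.545  0.2087 0.1204] [0.536 0.204 0.12 ] [0.554 0.213 0.121]
```

Run:
```python
from h import *
for s,h in((54,85),(54,62),(58,50),(63,41),(67,33),(70,25),(72,18),(72,11),(72,8.5)):
    print(s,h);togo(.5645-.350*s/1e3,.153+.937*s/1e3,.255+h/1e3,20.5)
```

```text
54 85
t 20.7 q [0.12 0.11 1.6  0.   1.43 1.38] pos [0.5697 0.1181 0.3538] f [ 0.1 -0.  -0.1] tq [0.008 0.069 0.01 ] open 0.0009
shift [ 0.0029 -0.0888  0.0138] turn [-0.0005  0.001  -0.0502]
54 62
t 20.7 q [0.12 0.11 1.6  0.   1.43 1.38] pos [0.5697 0.1181 0.3538] f [ 0.1 -0.  -0.1] tq [0.008 0.069 0.01 ] open 0.0009
shift [ 0.0029 -0.0888  0.0368] turn [-0.0005  0.001  -0.0502]
58 50
t 20.7 q [0.12 0.11 1.6  0.   1.43 1.38] pos [0.5697 0.1181 0.3538] f [ 0.1 -0.  -0.1] tq [0.008 0.069 0.01 ] open 0.0009
shift [ 0.0027 -0.0928  0.0488] turn [-0.0005  0.001  -0.0502]
63 41
t 20.7 q [0.12 0.11 1.6  0.   1.43 1.38] pos [0.5697 0.1181 0.3538] f [ 0.1 -0.  -0.1] tq [0.008 0.069 0.01 ] open 0.0009
shift [ 0.0025 -0.0978  0.0578] turn [-0.0005  0.001  -0.0502]
67 33
t 20.7 q [0.12 0.11 1.6  0.   1.43 1.38] pos [0.5697 0.1181 0.3538] f [ 0.1 -0.  -0.1] tq [0.008 0.069 0.01 ] open 0.0009
shift [ 0.0023 -0.1018  0.0658] turn [-0.0005  0.001  -0.0502]
70 25
t 20.7 q [0.12 0.11 1.6  0.   1.43 1.38] pos [0.5697 0.1181 0.3538] f [ 0.1 -0.  -0.1] tq [0.008 0.069 0.01 ] open 0.0009
shift [ 0.0022 -0.1047  0.0738] turn [-0.0005  0.001  -0.0502]
72 18
t 20.7 q [0.12 0.11 1.6  0.   1.43 1.38] pos [0.5697 0.1181 0.3538] f [ 0.1 -0.  -0.1] tq [0.008 0.069 0.01 ] open 0.0009
shift [ 0.0021 -0.1067  0.0808] turn [-0.0005  0.001  -0.0502]
72 11
t 20.7 q [0.12 0.11 1.6  0.   1.43 1.38] pos [0.5697 0.1181 0.3538] f [ 0.1 -0.  -0.1] tq [0.008 0.069 0.01 ] open 0.0009
shift [ 0.0021 -0.1067  0.0878] turn [-0.0005  0.001  -0.0502]
72 8.5
t 20.7 q [0.12 0.11 1.6  0.   1.43 1.38] pos [0.5697 0.1181 0.3538] f [ 0.1 -0.  -0.1] tq [0.008 0.069 0.01 ] open 0.0009
shift [ 0.0021 -0.1067  0.0903] turn [-0.0005  0.001  -0.0502]
```

Emit:
carry_out([
  {"hand": 0, "x": 0.003, "y": -0.05, "z": 0, "ax": 0, "ay": 0, "az": -0.05},
  {"hand": 0, "x": 0.003, "y": -0.0885, "z": 0.014, "ax": 0, "ay": 0, "az": -0.05},
  {"hand": 0, "x": 0.003, "y": -0.0885, "z": 0.03, "ax": 0, "ay": 0, "az": -0.05},
  {"hand": 0, "x": 0.003, "y": -0.0885, "z": 0.037, "ax": 0, "ay": 0, "az": -0.05},
  {"hand": 0, "x": 0.003, "y": -0.0905, "z": 0.043, "ax": 0, "ay": 0, "az": -0.05},
  {"hand": 0, "x": 0.003, "y": -0.0925, "z": 0.049, "ax": 0, "ay": 0, "az": -0.05},
  {"hand": 0, "x": 0.003, "y": -0.095, "z": 0.0535, "ax": 0, "ay": 0, "az": -0.05},
])

```text
t: 21.58
tool_pos: [0.5441, 0.2104, 0.3024]
orientation: [-3.09, -0.561, -0.003]
force: [-4.8, 1.2, 9.0]
opening: 0.0003
gripper_force: 4.5
```

```bash
python3 -c "
from h import *
st()"
```

```text
t 21.57 q6 1.492 pos [0.5441 0.2104 0.3024] psi 20.56 f [-4.8  1.2  9. ] f_tool [-4.1 -2.8 -9. ] tq [0.364 0.872 0.005] Mz_bolt 0.265 open 0.0003 jt6 -0.085
```

Emit:
carry_out([
  {"hand": 0, "x": -0.0006, "y": -0.003, "z": 0.005, "ax": 0, "ay": 0, "az": 0},
  {"hand": 0, "x": -0.0008, "y": -0.006, "z": 0.011, "ax": 0, "ay": 0, "az": 0},
  {"hand": 0, "x": -0.0008, "y": -0.008, "z": 0.017, "ax": 0, "ay": 0, "az": 0},
  {"hand": 0, "x": -0.0008, "y": -0.01, "z": 0.023, "ax": 0, "ay": 0, "az": 0},
])

```text
t: 22.08
tool_pos: [0.54, 0.22, 0.2797]
orientation: [-3.089, -0.561, -0.005]
force: [-2.7, 3.2, 6.8]
opening: 0.0007
gripper_force: 7.8
```

```bash
python3 -c "
from h import *
st()"
```

```text
t 22.07 q6 1.51 pos [0.54   0.22   0.2797] psi 20.58 f [-2.7  3.2  6.8] f_tool [-1.4 -4.  -6.8] tq [0.637 0.423 0.047] Mz_bolt 0.154 open 0.0007 jt6 -0.061
```

Emit:
carry_out([
  {"hand": 0, "x": -0.0002, "y": 0, "z": 0.004, "ax": 0, "ay": 0, "az": 0},
  {"hand": 0, "x": -0.0002, "y": 0, "z": 0.008, "ax": 0, "ay": 0, "az": 0},
  {"hand": 0, "x": -0.0002, "y": 0, "z": 0.011, "ax": 0, "ay": 0, "az": 0},
  {"hand": 0, "x": -0.0002, "y": 0, "z": 0.013, "ax": 0, "ay": 0, "az": 0},
  {"hand": 0, "x": -0.0002, "y": 0, "z": 0.013, "ax": 0, "ay": 0, "az": 0},
])

```text
t: 22.7
tool_pos: [0.5393, 0.2215, 0.2668]
orientation: [-3.086, -0.561, -0.004]
force: [-5.3, 13.5, 6.4]
opening: 0.0002
gripper_force: 8.7
```

```bash
python3 -c "
from h import *
st()"
```

```text
t 22.7 q6 1.509 pos [0.5393 0.2215 0.2668] psi 20.62 f [-5.3 13.5  6.4] f_tool [ -0.2 -14.5  -6.4] tq [ 2.384  0.92  -0.049] Mz_bolt -0.023 open 0.0002 jt6 -0.004
```

Emit:
carry_out([
  {"hand": 0, "x": 0, "y": -0.0015, "z": 0, "ax": 0, "ay": 0, "az": 0},
  {"hand": 0, "x": 0, "y": -0.002, "z": 0.002, "ax": 0, "ay": 0, "az": 0},
  {"hand": 0, "x": 0, "y": -0.002, "z": 0.004, "ax": 0, "ay": 0, "az": 0},
  {"hand": 0, "x": 0, "y": -0.002, "z": 0.004, "ax": 0, "ay": 0, "az": 0},
])

```text
t: 23.2
tool_pos: [0.5396, 0.2226, 0.2651]
orientation: [-3.088, -0.561, -0.008]
force: [-8.0, 6.9, 19.6]
opening: 0.0004
gripper_force: 13.2
```

```bash
python3 -c "
from h import *
st()
im,d=read_camera('side');cv2.imwrite('pics/s6.png',cv2.resize(im[130:230,210:340],(780,600),interpolation=cv2.INTER_CUBIC))"
```

```text
t 23.2 q6 1.513 pos [0.5396 0.2226 0.2651] psi 20.6 f [-8.   6.9 19.6] f_tool [ -4.9  -9.3 -19.6] tq [1.158 1.414 0.005] Mz_bolt 0.398 open 0.0004 jt6 -0.018
```

View pics/s6.png

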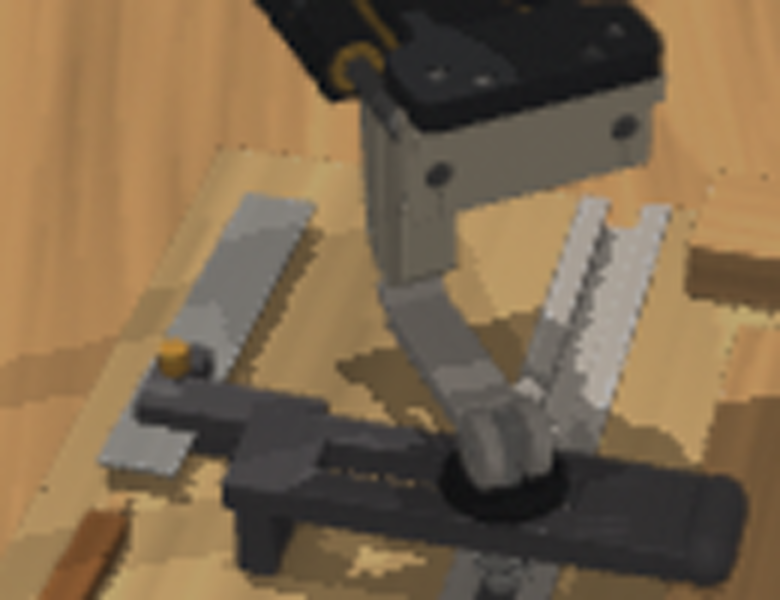

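The lever looks level under the finger and the press is 20 N, which points to the stop. I'll back off and verify.

Emit:
carry_out([
  {"hand": 0, "x": -0.0005, "y": -0.001, "z": 0, "ax": 0, "ay": 0, "az": 0},
  {"hand": 0, "x": -0.0005, "y": -0.001, "z": -0.01, "ax": 0, "ay": 0, "az": 0},
  {"hand": 0, "x": -0.0005, "y": 0, "z": -0.05, "ax": 0, "ay": 0, "az": 0},
  {"hand": 0, "x": 0, "y": 0.05, "z": -0.09, "ax": 0, "ay": 0, "az": 0},
  {"hand": 0, "x": 0, "y": 0.105, "z": -0.1, "ax": 0, "ay": 0, "az": 0},
  {"hand": 0, "x": 0, "y": 0.105, "z": -0.1, "ax": 0, "ay": 0, "az": 0},
  {"hand": 0, "x": 0, "y": 0.105, "z": -0.1, "ax": 0, "ay": 0, "az": 0},
])

```text
t: 24.12
tool_pos: [0.5753, 0.1227, 0.3606]
orientation: [-3.091, -0.56, 0.001]
force: [0.1, 0.0, 0.1]
opening: 0.0
gripper_force: 0.0
```

Run:
```python
from h import *
st()
im0=cv2.imread("pics/top0.png").astype(int)
p=camera_params('wrist');im,d=read_camera('wrist');t,_=read_camera('top')
v,u=np.mgrid[0:420,0:560];c=np.stack([(u-p["cx"])/p["fx"],-(v-p["cy"])/p["fy"],-np.ones(u.shape)],-1)*d[...,None]
X=R.from_rotvec(p["rotation"]).apply(c.reshape(-1,3)).reshape(c.shape)+p["position"]
w=np.array([-.35,.937]);q=X[...,:2]-[.5645,.153];s=q@w;l=q@np.array([.937,.35])
for a in range(16,84,6):
    m=(d>0)&(abs(l)<.007)&(s>a/1e3)&(s<(a+6)/1e3);P=X[m]
    if len(P)>3:print(a,len(P),np.median(P[:,2]).round(4))
m=(d>0)&(X[...,2]>.066)&(X[...,2]<.09)&(s>.015)&(s<.09)&(abs(l)<.03);P=X[m][:,:2]*1000
r=cv2.minAreaRect(P.astype(np.float32));print(r)
cv2.imwrite("pics/t7.png",np.hstack([cv2.resize(x[90:320,110:370].astype(np.uint8),(400,354)) for x in(im0,t)]))
```

```text
t 24.12 q6 1.335 pos [0.5753 0.1227 0.3606] psi 20.53 f [0.1 0.  0.1] f_tool [ 0.1 -0.  -0.1] tq [-0.003  0.002 -0.024] Mz_bolt -0.021 open 0.0 jt6 -0.055
16 149 0.0747
22 185 0.0746
28 184 0.0745
34 193 0.0745
40 187 0.0745
46 189 0.0745
52 185 0.0744
58 192 0.0745
64 200 0.0748
70 218 0.0779
76 73 0.0182
82 52 0.0178
((548.6153564453125, 196.81088256835938), (21.02727699279785, 63.150081634521484), 20.453340530395508)
```

View pics/t7.png

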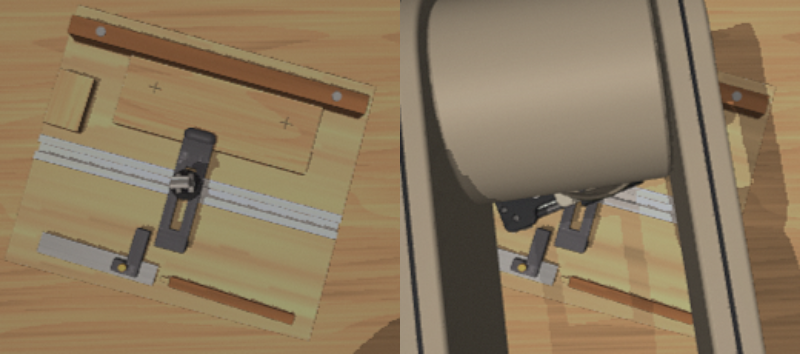

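The wrist depth puts the lever's plain face at 74.5 mm along its whole length, so it is level against its stop, and its yaw is unchanged. The arm hides the work in the top view, but the pencil and the square are where they were. The robot is clear, so I'll hand in.

```bash
python3 -c "
from plant import robot
print(robot.close_job())"
```

```text
the job is handed in; nothing more can be done
None
```

The clamp bolt is snug at about 0.28 N·m, the lever is folded fully down and released, and the job was handed in at about 24 s; one press while folding caught the lever's end at about 50 N on the wrist, and I did not re-check the board or offcut positions afterwards because the arm hid them.

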